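# Fit the rotor disc on the studded flange of the spin caster

### The arm

A 7-joint arm with a two-finger parallel gripper is mounted at the origin on a cart in front of the work surface, level with it; the furniture and walls round the work are solid. World frame = base frame: x ahead of the robot, y to its left, z up, the work surface at z = 0. Lengths are in m, angles in rad, forces in N, time in s.
With the tool pointing down it reaches from about 0.4 to 0.85 m from the base axis. Payload 10.4 kg.
Tool frame: the origin (TCP) lies on the centre line of the jaws, within the pads' length; the fingertips stand 22 mm ahead of it and the grasp point (between the pads) lies 3 mm ahead of it; x points along the fingers, y is the direction in which the jaws open and shut, and the axes are right-handed (so a half turn about x gives the same grasp; the last joint's range is limited). The gripper opens to 87 mm and grips with 3 to 60 N. Pads are 19 mm wide; open, the fingers measure 117 mm over their backs; the gripper's body (75 mm by 190 mm) begins 51 mm behind the grasp point.
Start: joints at [1.318, 0.332, -0.065, 1.46, 0.022, 1.35, -0.088], TCP at [0.142, -0.609, 0.245] pointing down, gripper open.
Joint ranges: [-2.6, 2.6], [-0.5, 2.12], [-1.47, 1.34], [0.16, 2.42], [-1.27, 4.41], [0.06, 2.06], [-2.6, 2.6]. Speed limits (rad/s): [2.22, 2.22, 2.79, 2.79, 3.14, 3.14, 3.14].

### API

Orientations are given as a unit quaternion [x, y, z, w].
In Python, from bench import * gives the robot as it stands.
- The arm moves only by the tool arm_command, never from a script. Its argument "targets" is one flat list of numbers, 7 for each row, row after row: the turn, a rotation vector about the tool's x, y, z in units of 45 degrees (1.0 is 45 degrees), then the shift along the tool's x, y, z in units of 25 mm (1.0 is 25 mm), then the opening, from 0 (shut) to 1 (fully open). In form: [wx, wy, wz, tx, ty, tz, fingers, wx, wy, wz, tx, ty, tz, fingers, ...]. A call has 1 to 12 rows; each row shifts and turns the pose as measured when the row begins, along the tool's axes as they then stand; what a row does not reach is not made up. A row lasts 1/12 s, in which the tool goes at most 41.7 mm and 7.16 degrees, less where a joint would pass 70% of its speed; a pose out of reach is approached as far as the arm can. A call with a number of a shift or a turn outside -1 to 1 is refused whole. A call with a gripper value outside its range is refused whole. The fingers move at their own pace and stop on an object; "newtons" is the grip in N (left out, the last holds). Time passes only in rows, so rows that do not move let the fingers close. It gives the time, the measured TCP pose, the force and the opening at its end, in the units of the state.
- read_state(): the state, without advancing time (a new reading comes with each control period).
- camera(name): name is "side" or "top" or "wrist"; returns the picture (400x640x3 uint8, red, green, blue); there is no depth.
- calibration(name): a dict with "camera_matrix" (3x3 intrinsics, pixels), "R" (3x3) and "t" (3): a world point X has camera coordinates R X + t; the wrist camera has in their place "tool_from_camera" (4x4, takes a point from camera to tool coordinates, whose origin is the TCP and whose axes are the tool frame's). Camera axes: x right, y down, z forward; pixel columns grow to the right and rows downward; lengths in m; the calibration is good to about 2 mm. A picture is of the moment at which its call begins: read the wrist's pose just before it. calibration takes no time and is no camera call.
- close_job(): hands the job in, once; it reports no verdict.
The state is a dict: "time": time; "joint_positions": joint angles; "joint_vel": joint speeds; "joint_torque": joint torques, N m; "ee_pos": TCP position; "eef_rot": TCP orientation; "ft_force": force on the tool from outside, world axes, zero at the start; "torque": the same for the moment, N m; "width": finger opening in m.
Only numpy, scipy, OpenCV 4.12 (cv2) and the standard library are available. Lean on these libraries where they do the work, as an engineer would, in place of code of your own. Each camera call takes 0.05 s, during which the arm holds its last target.

### The job

Put the round metal rotor disc, hub up, on the small spin-casting machine: lower it over the machine's centre nose, turn it until its four holes line up with the four studs, and slide it fully home so that it lies flat on the flange, then let go. Feel for the studs gently (never 25 N or more between the disc and the machine), and leave the tape roll, the bowl and the glue bottle where they are.

Things in the scene. Friction and masses are not known exactly. Their poses are not given: they have to be found in the camera images.
- rotor: Loose rotor disc, 0.25 to 0.36 kg: round aluminium plate, 102 mm across, 10 mm thick, with a blue square hub on top and a 20 mm bore right through both. Starts flat on the bench, hub up. Origin: centre of the plate's underside; z up, x and y square to the hub's faces. Four 10 mm through holes lie 34 mm from the centre at 45, 135, 225, 315 degrees from x, in line with the hub's corners.
- hub_top (a point): Centre of the top of the disc's hub, 50 mm above the disc's underside; axes as the disc's. The hub is 40 x 40 mm and 40 mm tall, from 10 to 50 mm above the underside: grasp it from above across two opposite faces. Hub and holes repeat every quarter turn.
- caster: Light grey machine base, 150 x 150 mm, 47 mm tall, fixed to the bench, switch and knob on its -x side. Origin: centre of its underside, z up. A sprung vertical shaft in the middle of its top carries a dark steel flange, 84 mm across, 8 mm thick, with a centre nose and four brass studs, 8 mm diameter, 14 mm tall, tips bevelled 1 mm, 34 mm from the centre, a quarter turn apart.
- flange_face (a point): Centre of the flange's flat upper face, 64 mm above the bench; z up. The disc is home when its underside lies on it. It does not turn with the flange: which way the studs face varies from run to run, is not reported, and must be seen or felt for. A brake (0.3 N m) keeps the flange still while a lightly pressed disc slides round on the stud tips. All greased (friction 0.2).
- nose_tip (a point): Tip of the flange's centre nose, 36 mm above the flange's face. Nose: 18 mm diameter for 26 mm, then tapering to 6 mm at the tip. Shaft, flange, nose and studs give downward together on a spring: from about 3 N, 1.5 N per mm more, hard stop after 6 mm at about 12 N. When the holes meet the studs the pressed flange springs up into the disc and the force falls.
- tape_roll: Bystander: beige roll of tape, 66 mm across, 20 mm tall, loose, lying flat on the bench behind the work; origin at the centre of its underside.
- rubber_bowl: Bystander: green bowl, 68 mm across, 42 mm tall, loose, behind the work; origin at the centre of its underside.
- glue_bottle: Bystander: white bottle with a black cap, 32 mm across, 80 mm tall, loose, behind the work; origin at the centre of its underside.

How it is judged:
At the end, for the whole second after the job is handed in: The rotor disc lies on the flange, hub up, its underside within 2.5 mm of the flange's face (so all four studs are in their holes), centred within 3 mm, level within 0.04 rad, at rest and released (horizontal distance between rotor and flange_face below 0.003 m and z of rotor in the frame of flange_face between -0.003 and 0.0025 m and angle between rotor's own z axis and vertical below 0.04 rad and linear speed of rotor below 0.01 m/s and contact force between rotor and the fingers below 0.1 N); the robot touches nothing.
It fails at once if the disc and the machine press on each other with 25 N or more (contact force between rotor and caster above 25 N).
It fails at once if the tape roll is moved by more than 15 mm (distance of tape_roll from where it was at the start of the episode above 0.015 m).
It fails at once if the bowl is moved by more than 15 mm (distance of rubber_bowl from where it was at the start of the episode above 0.015 m).
It fails at once if the glue bottle is moved by more than 15 mm (distance of glue_bottle from where it was at the start of the episode above 0.015 m).
It also fails if it takes over 67 s, if anything falls off the work surface, if the arm or the gripper's body presses on something with over 40 N, if the wrist force passes 120 N, or if a joint passes its speed limit or range.

## Working session

There is one attempt and no reset: what is moved stays moved. The work goes in short steps, Python scripts to look and compute and a tool call to move; the robot and the scene stay as the last step left them, time stands still between calls to the robot, and variables do not carry over. Pictures are saved under pics/ and viewed, and the job is handed in when it is done.

Besides the shell and the picture viewer there is one more tool, called after "Emit:" in YAML: its name, and indented under it one key for each argument. arm_command: Moves the arm, as the interface text tells. Shifts and turns lie within -1 to 1; 1 stands for 25 mm of shift or 45 degrees of turn. Its arguments: {"type":"object","properties":{"targets":{"type":"array","items":{"type":"number","minimum":-1,"maximum":1}},"newtons":{"type":"number"}},"required":["targets"]}

```bash
ls; mkdir -p pics; python3 - <<'E'
from bench import *
import cv2
s=read_state(); print({k:s[k] for k in ('time','ee_pos','eef_rot','ft_force','width')})
for n in ('side','top','wrist'):
    c=calibration(n); print(n,c)
    cv2.imwrite(f'pics/{n}0.png',camera(n)[:,:,::-1])
E
```

```text
pics
{'time': 0.0, 'ee_pos': array([ 0.14227146, -0.60824065,  0.24376534]), 'eef_rot': array([-0.70236836, -0.08154391,  0.70252024, -0.08058898]), 'ft_force': array([ 0.13663175,  0.04034656, -0.45163231]), 'width': 0.0872230683432062}
side {'camera_matrix': array([[371.94890372,   0.        , 315.8932588 ],
       [  0.        , 371.94890372, 199.25162776],
       [  0.        ,   0.        ,   1.        ]]), 'R': array([[ 0.96830376, -0.24911224, -0.0181914 ],
       [-0.12894798, -0.43618949, -0.89056788],
       [ 0.21391646,  0.86468597, -0.45448644]]), 't': array([-0.55345923,  0.19019247,  0.67966017])}
top {'camera_matrix': array([[455.59442337,   0.        , 318.44374399],
       [  0.        , 455.59442337, 205.61416825],
       [  0.        ,   0.        ,   1.        ]]), 'R': array([[-0.00709716, -0.99994404,  0.00784572],
       [-0.9993532 ,  0.00681593, -0.03530911],
       [ 0.03525366, -0.00809124, -0.99934564]]), 't': array([0.08875839, 0.57579704, 0.99992052])}
wrist {'camera_matrix': array([[309.11504919,   0.        , 314.42220962],
       [  0.        , 309.11504919, 196.16143709],
       [  0.        ,   0.        ,   1.        ]]), 'tool_from_camera': array([[-1.16667387e-03, -2.64508379e-01,  9.64382681e-01,
        -1.39605858e-01],
       [ 9.99999264e-01,  1.30830781e-05,  1.21334986e-03,
         7.37841653e-04],
       [-3.33558298e-04,  9.64383387e-01,  2.64508169e-01,
        -7.03988587e-02],
       [ 0.00000000e+00,  0.00000000e+00,  0.00000000e+00,
         1.00000000e+00]])}
```

View pics/top0.png

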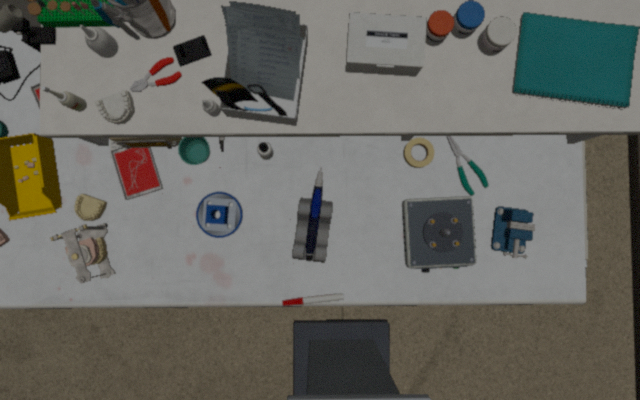

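View pics/side0.png

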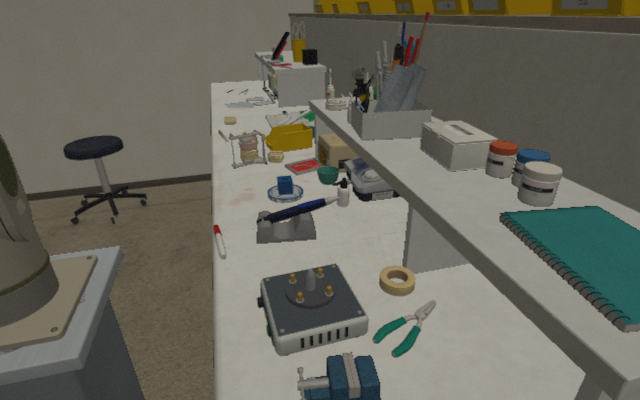

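View pics/wrist0.png

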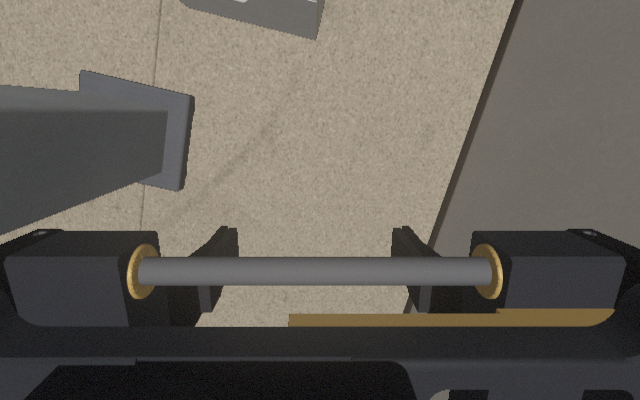

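```bash
cat > h.py <<'E'
import numpy as np, cv2
from bench import *
from scipy.spatial.transform import Rotation as Rn
def ray(n,uv,z,pose=None):
    c=calibration(n);K=c['camera_matrix'];d=np.linalg.inv(K)@np.array([uv[0],uv[1],1.])
    if n=='wrist':
        T=c['tool_from_camera'];p,q=pose;R=Rn.from_quat(q).as_matrix()
        o=R@T[:3,3]+p; w=R@T[:3,:3]@d
    else:
        o=-c['R'].T@c['t']; w=c['R'].T@d
    return o+w*(z-o[2])/w[2]
def proj(n,X,pose=None):
    c=calibration(n);K=c['camera_matrix'];X=np.asarray(X,float)
    if n=='wrist':
        T=np.linalg.inv(c['tool_from_camera']);p,q=pose
        x=Rn.from_quat(q).inv().apply(X-p); x=T[:3,:3]@x+T[:3,3]
    else: x=c['R']@X+c['t']
    y=K@x; return y[:2]/y[2]
E
python3 - <<'E'
from h import *
im=cv2.imread('pics/top0.png')
a=cv2.resize(im[180:250,180:260],None,fx=5,fy=5,interpolation=cv2.INTER_CUBIC)
b=cv2.resize(im[190:275,395:485],None,fx=4.5,fy=4.5,interpolation=cv2.INTER_CUBIC)
h=max(a.shape[0],b.shape[0]);
P=lambda x:cv2.copyMakeBorder(x,0,h-x.shape[0],0,0,cv2.BORDER_CONSTANT)
o=np.hstack([P(a)[:, :390],P(b)]);print(o.shape);cv2.imwrite('pics/crop0.png',o)
print(ray('top',(219,214),0.01),ray('top',(442,232),0.064))
E
```

```text
(382, 795, 3)
[0.5593442  0.30472395 0.01      ] [ 0.51734474 -0.173579    0.064     ]
```

View pics/crop0.png

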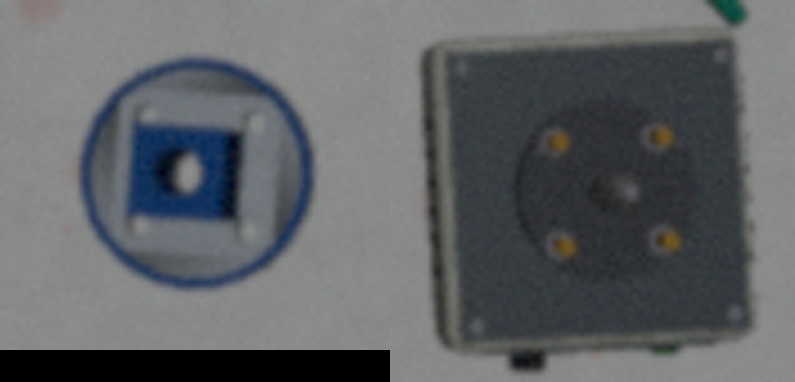

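The crop shows the disc (blue rim, hub, four pale holes) near (219,214) and the flange with four brass studs near (442,232). Measuring.

```bash
cat > m0.py <<'E'
from h import *
im=cv2.imread('pics/top0.png');hsv=cv2.cvtColor(im,cv2.COLOR_BGR2HSV)
def cent(mask,off,amin):
    n,l,s,c=cv2.connectedComponentsWithStats(mask.astype(np.uint8))
    return [(c[i]+off,s[i][4],s[i][2:4]) for i in range(1,n) if s[i][4]>=amin]
# studs
sub=hsv[190:275,395:485];m=(sub[...,0]>8)&(sub[...,0]<30)&(sub[...,1]>120)&(sub[...,2]>70)
S=[c for c in cent(m,np.array([395,190]),6)]
pts=np.array([ray('top',c[0],.078)[:2] for c in S]);print(len(S),S);print(pts)
c=pts.mean(0);d=pts-c;print('flange',c,np.hypot(*d.T),np.degrees(np.arctan2(d[:,1],d[:,0]))%90)
# disc
sub=hsv[185:245,190:250];m=(sub[...,0]>95)&(sub[...,0]<130)&(sub[...,1]>100)
cs,h=cv2.findContours(m.astype(np.uint8),cv2.RETR_EXTERNAL,cv2.CHAIN_APPROX_NONE)
k=max(cs,key=cv2.contourArea)
e=cv2.fitEllipse(k);print(e); p=np.array(e[0])+[190,185];print('disc',ray('top',p,.01),'diam',e[1][0]/455.6)
# hub
n,l,s,cc=cv2.connectedComponentsWithStats(m.astype(np.uint8))
for i in range(1,n):
    if s[i][4]>20:
        kk=cv2.findContours((l==i).astype(np.uint8),cv2.RETR_EXTERNAL,cv2.CHAIN_APPROX_NONE)[0][0]
        print(s[i],cc[i]+[190,185],cv2.minAreaRect(kk))
H=np.array([[148,115],[257,122],[140,226],[249,232]])/5+[180,180]-0.4
hp=np.array([ray('top',q,.01)[:2] for q in H]);c=hp.mean(0);d=hp-c
print('holes',c,np.hypot(*d.T),np.degrees(np.arctan2(d[:,1],d[:,0]))%90)
E
python3 m0.py
```

```text
4 [(array([455.2, 220. ]), np.int32(10), array([4, 3], dtype=int32)), (array([432.5, 221.2]), np.int32(10), array([4, 3], dtype=int32)), (array([457., 243.]), np.int32(9), array([3, 3], dtype=int32)), (array([433.75 , 244.625]), np.int32(8), array([4, 3], dtype=int32))]
[[ 0.5422816  -0.19745659]
 [ 0.54013391 -0.15035497]
 [ 0.4947766  -0.20034183]
 [ 0.49178894 -0.15216949]]
flange [ 0.51724526 -0.17508072] [0.03357823 0.03369352 0.03380776 0.03424834] [48.21169579 47.2095365  48.34828474 48.01211623]
((26.089778900146484, 29.099197387695312), (19.77245330810547, 23.611839294433594), 93.81615447998047)
disc [0.55916965 0.3111461  0.01      ] diam 0.04339871226537636
[  7   7  45  45 184] [220.56521739 214.36956522] ((29.0, 29.0), (44.0, 44.0), 90.0)
[ 16  20  22  19 326] [215.98773006 214.12576687] ((26.5, 29.0), (18.0, 21.0), 90.0)
holes [0.55858685 0.3040566 ] [0.03436736 0.03438706 0.0344991  0.03417489] [40.51302959 41.31305592 41.63043119 40.69549208]
```

```bash
cat >> h.py <<'E'
def toolax():
    s=read_state();R=Rn.from_quat(s['eef_rot']).as_matrix();return s,R
def plan(goal,yaw):
    """shift (tool axes, mm) and rotvec(tool, deg) to reach TCP goal with tool x down and tool y at world yaw deg (mod 180 as given)"""
    s,R=toolax();a=np.radians(yaw);y=np.array([np.cos(a),np.sin(a),0]);x=np.array([0,0,-1.]);G=np.stack([x,y,np.cross(x,y)],1)
    rv=Rn.from_matrix(R.T@G).as_rotvec(degrees=True);d=R.T@(np.asarray(goal)-s['ee_pos'])
    print('t',round(s['time'],2),'pos',s['ee_pos'].round(4),'yaw',round(np.degrees(np.arctan2(R[1,1],R[0,1])),2),'tilt',round(np.degrees(np.arccos(-R[2,0])),2),'F',s['ft_force'].round(2),'w',round(s['width'],4))
    print('shift mm',(d*1000).round(1),'units',(d/.025).round(2),'turn deg',rv.round(2),'units',(rv/45).round(3))
E
python3 - <<'E'
from h import *
s,R=toolax();print(R.round(3)); plan([.559,.304,.2],86)
print(s['joint_positions'])
for p in ((264,149,'.08'),(418,152,.02),(195,150,.04)): print(ray('top',p[:2],float(p[2])))
for v in (133,): print(ray('top',(300,v),.25))
E
```

```text
[[-0.     0.228 -0.974]
 [ 0.001 -0.974 -0.228]
 [-1.    -0.001  0.   ]]
t 0.15 pos [ 0.1423 -0.6083  0.244 ] yaw -76.83 tilt 0.06 F [ 0.63 -0.15  0.25] w 0.0869
shift mm [  44.8 -793.4 -613.5] units [  1.79 -31.74 -24.54] turn deg [-1.6283e+02 -9.0000e-02  2.0000e-02] units [-3.619e+00 -2.000e-03  0.000e+00]
[ 1.3183842   0.3327306  -0.0646899   1.46070935  0.02160895  1.34990778
 -0.08853106]
[0.69191638 0.19714792 0.08      ]
[ 0.69293614 -0.13572284  0.02      ]
[0.69705609 0.35013384 0.04      ]
[0.6915007  0.11713272 0.25      ]
```

Emit:
arm_command:
  targets: [-0.05,0,0,0,0,-1,1,-0.05,0,0,0,0,-1,1,-0.05,0,0,0,0,-1,1,-0.05,0,0,0,0,-1,1,-0.05,0,0,0,0,-1,1,-0.05,0,0,0,0,-1,1,-0.05,0,0,0,0,-1,1,-0.05,0,0,0,0,-1,1,-0.05,0,0,0,0,-1,1,-0.05,0,0,0,0,-1,1,-0.05,0,0,0,0,-1,1,-0.05,0,0,0,0,-1,1]

```text
time: 1.15
ee_pos: [0.4237, -0.4678, 0.24]
eef_rot: [-0.66, -0.255, 0.661, -0.25]
ft_force: [-0.5, -0.6, -0.2]
width: 0.0871
```

Emit:
arm_command:
  targets: [-0.06,0,0,0,0,-1,1,-0.06,0,0,0,0,-1,1,-0.06,0,0,0,0,-1,1,-0.06,0,0,0,0,-1,1,-0.06,0,0,0,0,-1,1,-0.06,0,0,0,0,-1,1,-0.06,0,0,0,0,-1,1,-0.06,0,0,0,0,-1,1,-0.06,0,0,0,0,-1,1,-0.06,0,0,0,0,-1,1,-0.06,0,0,0,0,-1,1,-0.06,0,0,0,0,-1,1]

```text
time: 2.15
ee_pos: [0.5966, -0.1896, 0.2389]
eef_rot: [0.554, 0.446, -0.551, 0.437]
ft_force: [0.1, 0.0, -0.4]
width: 0.0871
```

```bash
python3 - <<'E'
from h import *
plan([.559,.304,.18],-4)
E
```

```text
t 2.15 pos [ 0.5966 -0.1896  0.2389] yaw -12.67 tilt 0.74 F [ 0.08  0.04 -0.41] w 0.0871
shift mm [  65.  -144.5 -472.7] units [  2.6   -5.78 -18.91] turn deg [-8.67 -0.65  0.35] units [-0.193 -0.014  0.008]
```

```bash
python3 - <<'E'
from h import *
s=read_state();im=camera('wrist');cv2.imwrite('pics/w1.png',im[:,:,::-1]);np.savez('w1.npz',p=s['ee_pos'],q=s['eef_rot'])
E
```

```text
(no output)
```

View pics/w1.png

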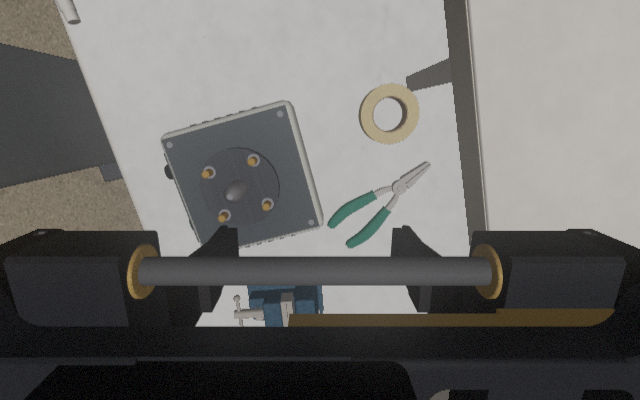

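The wrist view shows all four studs, near (208,173), (253,160), (267,206), (224,216).

```bash
python3 - <<'E'
from h import *
d=np.load('w1.npz');pose=(d['p'],d['q'])
im=cv2.imread('pics/w1.png');hsv=cv2.cvtColor(im,cv2.COLOR_BGR2HSV)
m=(hsv[...,0]>8)&(hsv[...,0]<30)&(hsv[...,1]>130)&(hsv[...,2]>80);m[:140]=0;m[228:]=0;m[:,:190]=0;m[:,290:]=0
n,l,s,c=cv2.connectedComponentsWithStats(m.astype(np.uint8))
for i in range(1,n): print(c[i],s[i])
b=cv2.resize(im[140:230,190:290],None,fx=6,fy=6,interpolation=cv2.INTER_CUBIC);cv2.imwrite('pics/w1c.png',b)
C=np.array([c[i] for i in range(1,n) if s[i][4]>15])
for z in (.074,.078):
    P=np.array([ray('wrist',q,z,pose)[:2] for q in C]);k=P.mean(0);e=P-k
    print(z,k,np.hypot(*e.T),np.degrees(np.arctan2(e[:,1],e[:,0]))%90)
E
```

```text
<stdin>:10: RuntimeWarning: Mean of empty slice.
  ret = ret.dtype.type(ret / rcount)
Traceback (most recent call last):
TypeError: hypot() takes from 2 to 3 positional arguments but 0 were given
```

View pics/w1c.png

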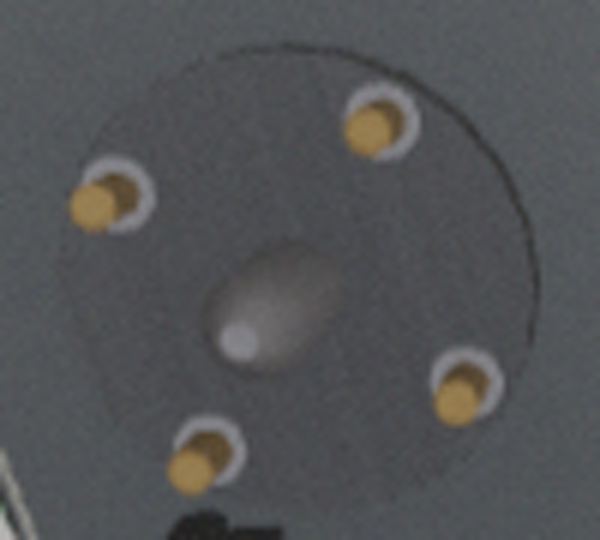

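Emit:
arm_command:
  targets: [-0.03,0,0,0.05,-0.3,-1,1,-0.03,0,0,0.05,-0.3,-1,1,-0.03,0,0,0.05,-0.3,-1,1,-0.03,0,0,0.05,-0.3,-1,1,-0.03,0,0,0.05,-0.2,-1,1,-0.03,0,0,0.05,-0.2,-1,1,-0.01,0,0,0.05,-0.2,-1,1,0,0,0,0.05,-0.2,-1,1,0,0,0,0.05,-0.2,-1,1,0,0,0,0.05,-0.2,-1,1,0,0,0,0.05,-0.2,-1,1,0,0,0,0.05,-0.2,-1,1]

```text
time: 3.2
ee_pos: [0.5492, 0.1503, 0.2279]
eef_rot: [0.511, 0.495, -0.507, 0.487]
ft_force: [0.9, 0.1, 0.2]
width: 0.0869
```

```bash
python3 - <<'E'
from h import *
plan([.559,.304,.18],-4)
s=read_state();im=camera('wrist');cv2.imwrite('pics/w2.png',im[:,:,::-1]);np.savez('w2.npz',p=s['ee_pos'],q=s['eef_rot'])
E
```

```text
t 3.2 pos [0.5492 0.1503 0.2279] yaw -2.1 tilt 0.74 F [0.95 0.07 0.21] w 0.0869
shift mm [  49.8    4.3 -153.3] units [ 1.99  0.17 -6.13] turn deg [ 1.9  -0.71  0.21] units [ 0.042 -0.016  0.005]
```

View pics/w2.png

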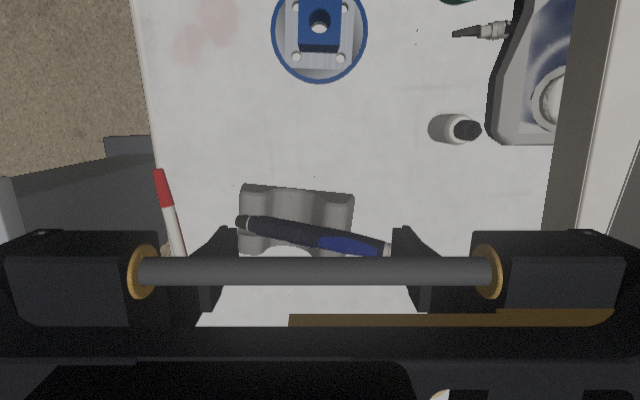

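```bash
python3 - <<'E'
from h import *
d=np.load('w1.npz');pose=(d['p'],d['q'])
C=np.array([[93,206],[369,131],[458,400],[191,470]])/6+[190,140]-0.42
P=np.array([ray('wrist',q,.078,pose)[:2] for q in C]);k=P.mean(0);e=P-k
print(k,np.hypot(*e.T),np.degrees(np.arctan2(e[:,1],e[:,0]))%90)
q=np.array([239,342])/6+[190,140]-.42;print('nose',ray('wrist',q,.1,pose))
d=np.load('w2.npz');pose=(d['p'],d['q'])
for z in (.0,.06,.1):print(ray('wrist',(490,120),z,pose),ray('wrist',(555,130),z,pose))
E
```

```text
[ 0.51618469 -0.17567329] [0.03391364 0.03368587 0.03389368 0.03374616] [47.86158215 47.41136732 47.96376843 47.44614644]
nose [ 0.51549699 -0.17620815  0.1       ]
[0.75193706 0.20685507 0.        ] [0.82858779 0.19276247 0.        ]
[0.71916429 0.20892646 0.06      ] [0.78333114 0.19712909 0.06      ]
[0.69731578 0.21030739 0.1       ] [0.75316004 0.20004016 0.1       ]
```

Emit:
arm_command:
  targets: [0.02,-0.015,0,0.1,0.05,-1,1,0.02,0,0,0.1,0.05,-1,1,0,0,0,0.1,0.05,-1,1,0,0,0,0,0,0,1]

```text
time: 3.58
ee_pos: [0.5496, 0.2407, 0.2214]
eef_rot: [-0.513, -0.487, 0.514, -0.485]
ft_force: [0.1, 0.0, 0.2]
width: 0.0869
```

```bash
python3 - <<'E'
from h import *
plan([.559,.304,.18],-4)
s=read_state();im=camera('wrist');cv2.imwrite('pics/w3.png',im[:,:,::-1]);np.savez('w3.npz',p=s['ee_pos'],q=s['eef_rot'])
E
```

```text
t 3.58 pos [0.5496 0.2407 0.2214] yaw -3.13 tilt 0.22 F [0.15 0.02 0.21] w 0.0869
shift mm [ 41.6   6.1 -63.6] units [ 1.66  0.24 -2.54] turn deg [ 0.87 -0.14  0.17] units [ 0.019 -0.003  0.004]
```

View pics/w3.png

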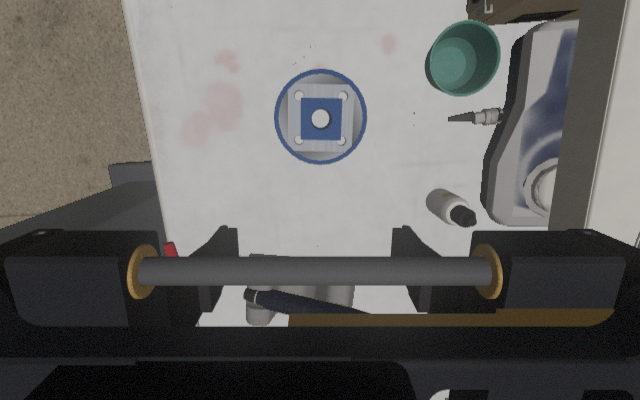

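Disc in full view: rim centred near (320,116), hub top square centred (321,119), holes at about (299/342, 96/140).

```bash
python3 - <<'E'
from h import *
d=np.load('w3.npz');pose=(d['p'],d['q'])
im=cv2.imread('pics/w3.png');hsv=cv2.cvtColor(im,cv2.COLOR_BGR2HSV)
m=((hsv[...,0]>95)&(hsv[...,0]<130)&(hsv[...,1]>110)).astype(np.uint8);m[:60]=0;m[175:]=0;m[:,:265]=0;m[:,375:]=0
n,l,s,c=cv2.connectedComponentsWithStats(m)
for i in range(1,n):
    if s[i][4]>100:
        k=cv2.findContours((l==i).astype(np.uint8),cv2.RETR_EXTERNAL,cv2.CHAIN_APPROX_NONE)[0][0]
        print(s[i],c[i])
        if s[i][2]>70:
            P=np.array([ray('wrist',q[0],.01,pose)[:2] for q in k],np.float32); print('rim z=.01',cv2.fitEllipse(P), cv2.minEnclosingCircle(P))
        else:
            P=np.array([ray('wrist',q[0],.05,pose)[:2] for q in k],np.float32); print('hub z=.05',[np.round(x,4) for x in cv2.minAreaRect((P*1000).astype(np.float32))])
b=cv2.resize(im[65:170,270:372],None,fx=6,fy=5.7,interpolation=cv2.INTER_CUBIC)
b=cv2.resize(im[65:165,270:372],None,fx=6,fy=6,interpolation=cv2.INTER_CUBIC);cv2.imwrite('pics/w3c.png',b)
E
```

```text
[280  69  82  30 258] [317.44573643  78.3875969 ]
rim z=.01 ((0.5576030015945435, 0.30970877408981323), (0.08741401135921478, 0.093360036611557), 83.97826385498047) ((0.5586837530136108, 0.3260350227355957), 0.04397241026163101)
[ 301   98   40   41 1077] [320.23769731 117.28876509]
hub z=.05 [array([557.0282, 304.8205]), array([37.979 , 38.0978]), np.float64(86.2304)]
```

View pics/w3c.png

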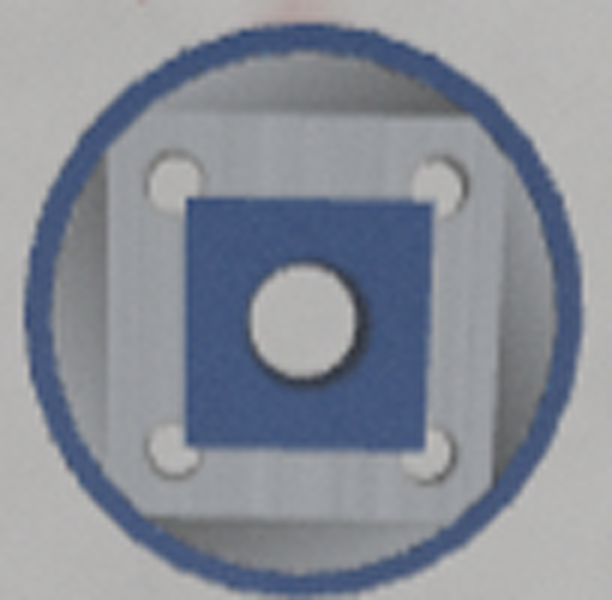

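Emit:
arm_command:
  targets: [0.01,0,0,0.5,0.1,-0.8,1,0,0,0,0.5,0.1,-0.8,1,0,0,0,0.5,0.0,-0.8,1,0,0,0,0.5,0.0,-0.1,1,0,0,0,0.5,0,0,1,0,0,0,0.5,0,0,1,0,0,0,0.5,0,0,1,0,0,0,0,0,0,1]

```text
time: 4.3
ee_pos: [0.5582, 0.2979, 0.1301]
eef_rot: [-0.515, -0.482, 0.517, -0.485]
ft_force: [-0.4, -0.4, -0.9]
width: 0.0871
```

```bash
python3 - <<'E'
from h import *
plan([.5575,.3046,.037],-3.8)
E
```

```text
t 4.3 pos [0.5582 0.2979 0.1301] yaw -3.74 tilt 0.22 F [-0.37 -0.43 -0.86] w 0.0871
shift mm [93.  -1.2 -7. ] units [ 3.72 -0.05 -0.28] turn deg [ 0.06  0.21 -0.06] units [ 0.001  0.005 -0.001]
```

Emit:
arm_command:
  targets: [0,0,0,0.6,-0.05,-0.3,1,0,0,0,0.6,0,0,1,0,0,0,0.6,0,0,1,0,0,0,0.6,0,0,1,0,0,0,0.6,0,0,1,0,0,0,0.4,0,0,1,0,0,0,0.2,0,0,1,0,0,0,0,0,0,1]

```text
time: 4.97
ee_pos: [0.5594, 0.3016, 0.0327]
eef_rot: [-0.517, -0.48, 0.518, -0.484]
ft_force: [0.0, 0.3, 4.8]
width: 0.0873
```

```bash
python3 - <<'E'
from h import *
plan([.5575,.3046,.037],-3.8)
E
```

```text
t 4.97 pos [0.5594 0.3016 0.0327] yaw -4.04 tilt 0.32 F [0.02 0.29 4.78] w 0.0873
shift mm [-4.3 -2.1 -2.8] units [-0.17 -0.08 -0.11] turn deg [-0.24  0.25 -0.19] units [-0.005  0.006 -0.004]
```

Emit:
arm_command:
  targets: [0,0.005,0,-0.2,-0.08,-0.12,1,0,0,0,0,0,0,1]

```text
time: 5.13
ee_pos: [0.5577, 0.3051, 0.038]
eef_rot: [0.518, 0.481, -0.517, 0.483]
ft_force: [0.5, 1.1, 0.7]
width: 0.0871
```

```bash
python3 - <<'E'
from h import *
plan([.5575,.3046,.037],-3.8)
E
```

```text
t 5.13 pos [0.5577 0.3051 0.038 ] yaw -4.06 tilt 0.19 F [0.53 1.1  0.71] w 0.0871
shift mm [ 1.  -0.2  0.5] units [ 0.04 -0.01  0.02] turn deg [-0.26 -0.01 -0.19] units [-0.006 -0.    -0.004]
```

Emit:
arm_command:
  targets: [0,0,0,0,0,0,0,0,0,0,0,0,0,0,0,0,0,0,0,0,0,0,0,0,0,0,0,0,0,0,0,0,0,0,0,0,0,0,0,0,0,0,0,0,0,0,0,0,0]
  newtons: 40

```text
time: 5.72
ee_pos: [0.5587, 0.3055, 0.0399]
eef_rot: [0.519, 0.481, -0.516, 0.483]
ft_force: [0.3, -0.2, 0.2]
width: 0.0484
```

```bash
python3 - <<'E'
from h import *
plan([.517,-.1753,.2],3)
E
```

```text
t 5.72 pos [0.5587 0.3055 0.0399] yaw -4.07 tilt 0.37 F [ 0.3  -0.21  0.19] w 0.0484
shift mm [-160.8   -6.5  482.3] units [-6.43 -0.26 19.29] turn deg [-7.07 -0.06 -0.36] units [-0.157 -0.001 -0.008]
```

Emit:
arm_command:
  targets: [0,0,0,0.1,0,0,0,0,0,0,0,0,0,0,0,0,0,0,0,0,0,0,0,0,0,0,0,0]

```text
time: 6.05
ee_pos: [0.5587, 0.3055, 0.0372]
eef_rot: [0.519, 0.481, -0.516, 0.483]
ft_force: [-0.4, 0.5, 1.3]
width: 0.0398
```

```bash
python3 - <<'E'
from h import *
plan([.517,-.1753,.2],3)
E
```

```text
t 6.05 pos [0.5587 0.3055 0.0372] yaw -4.07 tilt 0.36 F [-0.37  0.51  1.34] w 0.0398
shift mm [-163.5   -6.5  482.3] units [-6.54 -0.26 19.29] turn deg [-7.07 -0.06 -0.36] units [-0.157 -0.001 -0.008]
```

Emit:
arm_command:
  targets: [0,0,0,-0.3,0,0,0,0,0,0,-0.6,0,0,0,0,0,0,-0.8,0,0,0,0,0,0,-0.8,0,0,0,0,0,0,-0.8,0,0,0,0,0,0,-0.8,0,0.3,0,-0.03,0,0,-0.8,0,0.6,0,-0.03,0,0,-0.6,0,0.8,0,-0.03,0,0,-0.4,0,0.8,0,-0.03,0,0,-0.2,0,0.8,0,-0.02,0,0,0,0,0.8,0,0,0,0,0,0,0.8,0]

```text
time: 7.05
ee_pos: [0.5515, 0.1851, 0.2073]
eef_rot: [0.487, 0.514, -0.483, 0.515]
ft_force: [0.2, -0.7, -2.6]
width: 0.0401
```

```bash
python3 - <<'E'
from h import *
plan([.517,-.1753,.2],3)
s=read_state();im=camera('wrist');cv2.imwrite('pics/w4.png',im[:,:,::-1])
E
```

```text
t 7.05 pos [0.5515 0.1851 0.2073] yaw 3.31 tilt 0.35 F [ 0.24 -0.69 -2.62] w 0.0401
shift mm [  6.1 -55.3 357.8] units [ 0.24 -2.21 14.31] turn deg [ 0.31 -0.14 -0.32] units [ 0.007 -0.003 -0.007]
```

View pics/w4.png

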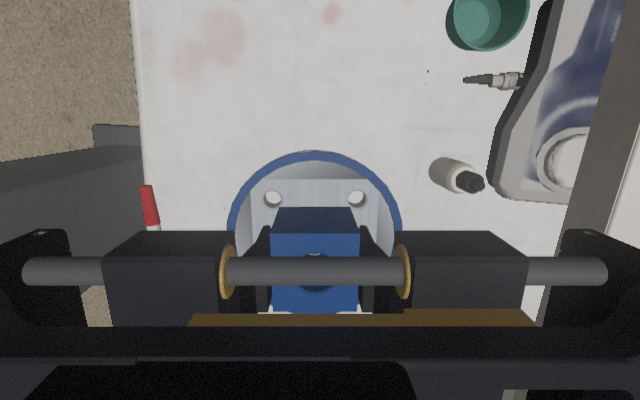

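```bash
cat > hold.py <<'E'
from h import *
import sys
def hold(fn):
    im=cv2.imread(fn);g=im[185:212,255:375].astype(int);hsv=cv2.cvtColor(im,cv2.COLOR_BGR2HSV)
    T=calibration('wrist')['tool_from_camera'];K=calibration('wrist')['camera_matrix']
    b=cv2.resize(im[150:240,220:410],None,fx=4,fy=4,interpolation=cv2.INTER_CUBIC);cv2.imwrite(fn[:-4]+'c.png',b)
def tool(uv,xt):
    c=calibration('wrist');T=c['tool_from_camera'];d=T[:3,:3]@np.linalg.inv(c['camera_matrix'])@np.array([*uv,1.]);o=T[:3,3]
    return (o+d*(xt-o[0])/d[0])*1000
E
python3 - <<'E'
from hold import *
hold('pics/w4.png')
xt=.0372-.010
a=tool((273,198),xt);b=tool((356,198),xt);print(a,b,(a+b)/2,np.hypot(*(b-a)[1:]),np.degrees(np.arctan2((b-a)[2],(b-a)[1])))
E
```

```text
[ 27.2        -24.85488986 -24.15472667] [ 27.2         21.67900144 -24.17058837] [ 27.2         -1.58794421 -24.16265752] 46.53389400655391 -0.01953002265130188
```

View pics/w4c.png

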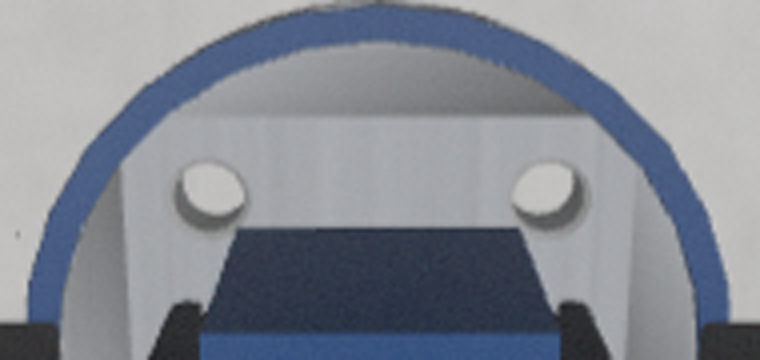

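Emit:
arm_command:
  targets: [0,0,0,0,-0.2,1,0,0,0,0,0,-0.2,1,0,0,0,0,0,-0.2,1,0,0,0,0,0,-0.2,1,0,0,0,0,0,-0.2,1,0,0,0,0,0,-0.2,1,0,0,0,0,0,-0.2,1,0,0,0,0,0,-0.2,1,0,0,0,0,0,-0.2,1,0,0,0,0,0,-0.2,1,0,0,0,0,0,-0.1,1,0,0,0,0,0,0,0.9,0]

```text
time: 8.1
ee_pos: [0.5113, -0.1254, 0.2192]
eef_rot: [0.487, 0.512, -0.481, 0.519]
ft_force: [1.1, 0.3, -2.8]
width: 0.0399
```

```bash
python3 - <<'E'
from h import *
plan([.5176,-.1756,.15],2.85)
E
```

```text
t 8.1 pos [ 0.5113 -0.1254  0.2192] yaw 3.63 tilt 0.72 F [ 1.14  0.31 -2.81] w 0.0399
shift mm [69.3  2.2 50.4] units [2.77 0.09 2.01] turn deg [ 0.78  0.09 -0.71] units [ 0.017  0.002 -0.016]
```

Emit:
arm_command:
  targets: [0.017,0,-0.016,0.5,0.1,0.8,0,0,0,0,0.5,0,0.7,0,0,0,0,0.5,0,0.5,0,0,0,0,0.5,0,0,0,0,0,0,0,0,0,0]

```text
time: 8.52
ee_pos: [0.5163, -0.1822, 0.1717]
eef_rot: [0.488, 0.509, -0.489, 0.513]
ft_force: [-0.8, 0.8, -3.5]
width: 0.04
```

```bash
python3 - <<'E'
from h import *
plan([.5176,-.1756,.15],2.85)
E
```

```text
t 8.52 pos [ 0.5163 -0.1822  0.1717] yaw 2.5 tilt 0.34 F [-0.8   0.8  -3.54] w 0.04
shift mm [21.7  1.5 -6.7] units [ 0.87  0.06 -0.27] turn deg [-0.35  0.3  -0.17] units [-0.008  0.007 -0.004]
```

Emit:
arm_command:
  targets: [-0.008,0.007,-0.004,0,0.06,-0.27,0,0,0,0,0.2,0,0,0,0,0,0,0,0,0,0]

```text
time: 8.77
ee_pos: [0.5178, -0.1715, 0.167]
eef_rot: [0.487, 0.514, -0.486, 0.513]
ft_force: [-0.7, -0.8, -3.3]
width: 0.0399
```

```bash
python3 - <<'E'
from h import *
plan([.5176,-.1756,.15],2.85)
im=camera('side');cv2.imwrite('pics/s5.png',cv2.resize(im[200:380,230:400,::-1],None,fx=3,fy=3))
im=camera('top');cv2.imwrite('pics/t5.png',cv2.resize(im[180:290,370:500,::-1],None,fx=4,fy=4))
E
```

```text
t 8.77 pos [ 0.5178 -0.1715  0.167 ] yaw 3.09 tilt 0.13 F [-0.69 -0.84 -3.3 ] w 0.0399
shift mm [17.  -0.4  4.1] units [ 0.68 -0.02  0.16] turn deg [ 0.24 -0.13  0.04] units [ 0.005 -0.003  0.001]
```

View pics/s5.png

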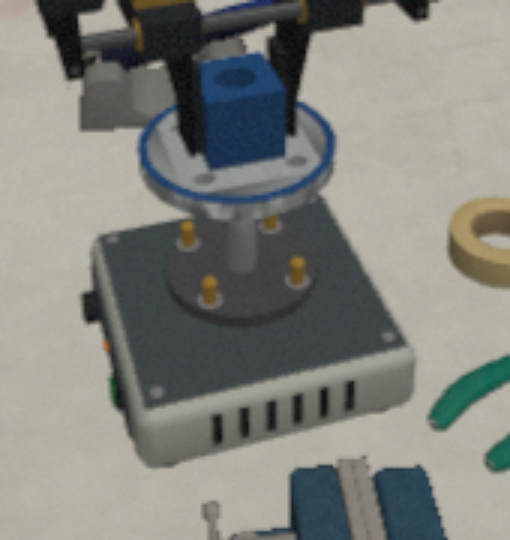

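The side view shows the disc held level above the nose, near the axis, with the studs clear below.

Emit:
arm_command:
  targets: [0.004,0,0,0,0,0.13,0,0,0,0,0,0,0,0,0,0,0,0,0,0,0]

```text
time: 9.12
ee_pos: [0.5193, -0.1743, 0.1692]
eef_rot: [0.488, 0.513, -0.486, 0.513]
ft_force: [0.3, 0.1, -3.1]
width: 0.0396
```

```bash
python3 - <<'E'
from h import *
plan([.5176,-.1756,.15],2.85)
E
```

```text
t 9.12 pos [ 0.5193 -0.1743  0.1692] yaw 3.0 tilt 0.15 F [ 0.27  0.12 -3.08] w 0.0396
shift mm [19.2 -1.8  1.2] units [ 0.77 -0.07  0.05] turn deg [ 0.15 -0.05 -0.14] units [ 0.003 -0.001 -0.003]
```

Emit:
arm_command:
  targets: [0.003,0,-0.003,0.3,-0.06,0.05,0,0,0,0,0.3,0,0,0,0,0,0,0.2,0,0,0,0,0,0,0,0,0,0]

```text
time: 9.45
ee_pos: [0.5178, -0.1762, 0.1474]
eef_rot: [0.488, 0.512, -0.487, 0.512]
ft_force: [-0.9, -0.2, -2.9]
width: 0.0398
```

```bash
python3 - <<'E'
from h import *
plan([.5176,-.1756,.12],2.85)
print(read_state()['ee_pos'])
E
```

```text
t 9.45 pos [ 0.5178 -0.1762  0.1474] yaw 2.81 tilt 0.03 F [-0.85 -0.21 -2.93] w 0.0398
shift mm [27.4 -0.1 -0.6] units [ 1.1  -0.01 -0.02] turn deg [-0.04 -0.02 -0.03] units [-0.001 -0.    -0.001]
[ 0.51776145 -0.17618087  0.14744507]
```

Emit:
arm_command:
  targets: [0,0,0,0.2,0,-0.02,0,0,0,0,0.2,0,0,0,0,0,0,0.2,0,0,0,0,0,0,0,0,0,0]

```text
time: 9.78
ee_pos: [0.5173, -0.1755, 0.13]
eef_rot: [0.488, 0.513, -0.488, 0.512]
ft_force: [0.2, -0.6, -3.1]
width: 0.0399
```

```bash
python3 - <<'E'
from h import *
plan([.5176,-.1756,.12],2.85)
E
```

```text
t 9.78 pos [ 0.5173 -0.1755  0.13  ] yaw 2.81 tilt 0.08 F [ 0.22 -0.64 -3.07] w 0.0399
shift mm [10.   0.3  0.1] units [0.4  0.01 0.01] turn deg [-0.04 -0.06  0.05] units [-0.001 -0.001  0.001]
```

Emit:
arm_command:
  targets: [0,0,0,0.15,0,0,0,0,0,0,0.15,0,0,0,0,0,0,0,0,0,0]

```text
time: 10.03
ee_pos: [0.5173, -0.1755, 0.1216]
eef_rot: [0.488, 0.513, -0.488, 0.512]
ft_force: [0.9, 1.2, -3.4]
width: 0.0394
```

```bash
python3 - <<'E'
from h import *
plan([.5176,-.1756,.115],2.85)
E
```

```text
t 10.03 pos [ 0.5173 -0.1755  0.1216] yaw 2.81 tilt 0.08 F [ 0.95  1.16 -3.4 ] w 0.0394
shift mm [6.6 0.3 0.2] units [0.26 0.01 0.01] turn deg [-0.04 -0.07  0.05] units [-0.001 -0.002  0.001]
```

Emit:
arm_command:
  targets: [0,0,0,0.14,0,0,0,0,0,0,0.14,0,0,0,0,0,0,0,0,0,0]

```text
time: 10.28
ee_pos: [0.5175, -0.1755, 0.1141]
eef_rot: [0.488, 0.512, -0.487, 0.512]
ft_force: [-0.1, -0.2, -2.9]
width: 0.0399
```

```bash
python3 - <<'E'
from h import *
plan([.5176,-.1756,.115],2.85)
E
```

```text
t 10.28 pos [ 0.5175 -0.1755  0.1141] yaw 2.81 tilt 0.06 F [-0.1  -0.22 -2.9 ] w 0.0399
shift mm [-0.9  0.1  0.1] units [-0.04  0.    0.01] turn deg [-0.04 -0.06  0.03] units [-0.001 -0.001  0.001]
```

Still only the weight. Continuing in small steps.

Emit:
arm_command:
  targets: [0,0,0,0.12,0,0,0,0,0,0,0,0,0,0]

```text
time: 10.45
ee_pos: [0.5175, -0.1755, 0.1108]
eef_rot: [0.488, 0.512, -0.487, 0.512]
ft_force: [0.7, -0.3, -2.5]
width: 0.0395
```

```bash
python3 - <<'E'
from h import *
plan([.5176,-.1756,.101],2.85)
E
```

```text
t 10.45 pos [ 0.5175 -0.1755  0.1108] yaw 2.81 tilt 0.06 F [ 0.66 -0.34 -2.47] w 0.0395
shift mm [9.8 0.1 0.1] units [0.39 0.   0.01] turn deg [-0.04 -0.06  0.02] units [-0.001 -0.001  0.   ]
```

Emit:
arm_command:
  targets: [0,0,0,0.12,0,0,0,0,0,0,0.12,0,0,0,0,0,0,0,0,0,0]

```text
time: 10.7
ee_pos: [0.5177, -0.1755, 0.1043]
eef_rot: [0.488, 0.512, -0.487, 0.512]
ft_force: [-0.2, 0.0, -3.4]
width: 0.0396
```

```bash
python3 - <<'E'
from h import *
plan([.5176,-.1756,.101],2.85)
E
```

```text
t 10.7 pos [ 0.5177 -0.1755  0.1043] yaw 2.81 tilt 0.05 F [-0.18  0.01 -3.42] w 0.0396
shift mm [ 3.3 -0.1  0.1] units [ 0.13 -0.    0.  ] turn deg [-0.04 -0.05  0.  ] units [-0.001 -0.001  0.   ]
```

Emit:
arm_command:
  targets: [0,0,0,0.1,0,0,0,0,0,0,0.06,0,0,0,0,0,0,0,0,0,0]

```text
time: 10.95
ee_pos: [0.5179, -0.1756, 0.1004]
eef_rot: [0.488, 0.512, -0.487, 0.512]
ft_force: [-1.1, 0.8, 1.8]
width: 0.0394
```

```bash
python3 - <<'E'
from h import *
plan([.5176,-.1756,.101],2.85)
E
```

```text
t 10.95 pos [ 0.5179 -0.1756  0.1004] yaw 2.8 tilt 0.04 F [-1.13  0.78  1.78] w 0.0394
shift mm [-0.6 -0.3 -0. ] units [-0.02 -0.01 -0.  ] turn deg [-0.05 -0.03 -0.03] units [-0.001 -0.001 -0.001]
```

Contact with about 5 N at the home height (underside about 63.2 mm). Checking before release.

```bash
python3 - <<'E'
from h import *
im=camera('side');cv2.imwrite('pics/s6.png',cv2.resize(im[200:380,230:400,::-1],None,fx=3,fy=3))
E
```

```text
(no output)
```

View pics/s6.png

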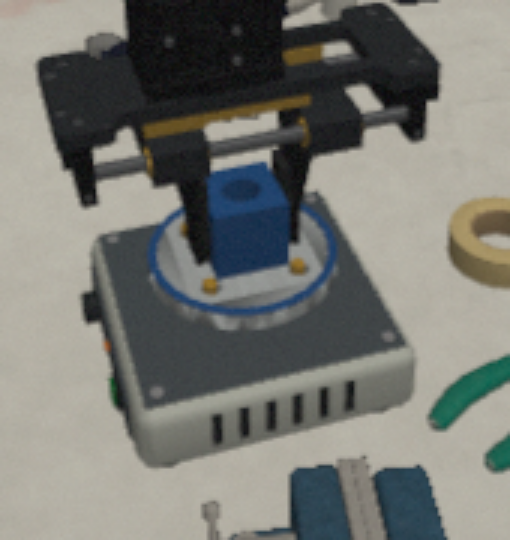

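The stud tips protrude through the holes (crop (210,286), (298,266), (183,228)) and the disc is down. Releasing.

Emit:
arm_command:
  targets: [0,0,0,0,0,0,1,0,0,0,0,0,0,1,0,0,0,0,0,0,1,0,0,0,0,0,0,1,0,0,0,0,0,0,1,0,0,0,0,0,0,1,0,0,0,0,0,0,1]

```text
time: 11.58
ee_pos: [0.5193, -0.1759, 0.1019]
eef_rot: [0.488, 0.511, -0.487, 0.513]
ft_force: [-0.3, 0.1, -0.1]
width: 0.0786
```

```bash
python3 - <<'E'
from h import *
plan([.5176,-.1756,.101],2.85)
E
```

```text
t 11.58 pos [ 0.5193 -0.1759  0.1019] yaw 2.8 tilt 0.21 F [-0.33  0.09 -0.09] w 0.0786
shift mm [ 0.9 -1.7 -0.4] units [ 0.03 -0.07 -0.02] turn deg [-0.05  0.05 -0.21] units [-0.001  0.001 -0.005]
```

Now straight up, then clear to the -y side for a look.

Emit:
arm_command:
  targets: [0,0,0,-0.3,0,0,1,0,0,0,-0.6,0,0,1,0,0,0,-0.8,0,0,1,0,0,0,-0.8,0,0,1,0,0,0,-0.8,0,0,1,0,0,0,-0.4,0,0.8,1,0,0,0,0,0,1,1,0,0,0,0,0,1,1,0,0,0,0,0,1,1,0,0,0,0,0,0.8,1,0,0,0,0,0,0.4,1,0,0,0,0,0,0,1]

```text
time: 12.58
ee_pos: [0.5264, -0.3036, 0.2063]
eef_rot: [0.487, 0.511, -0.485, 0.516]
ft_force: [-0.4, -0.4, -0.7]
width: 0.0871
```

```bash
python3 - <<'E'
from h import *
plan([.5176,-.1756,.2],2.85)
s=read_state();np.savez('w7.npz',p=s['ee_pos'],q=s['eef_rot'])
w=camera('wrist');cv2.imwrite('pics/w7.png',w[:,:,::-1])
im=camera('side');cv2.imwrite('pics/s7.png',cv2.resize(im[200:380,230:400,::-1],None,fx=3,fy=3))
cv2.imwrite('pics/t7.png',camera('top')[:,:,::-1])
E
```

```text
t 12.58 pos [ 0.5264 -0.3036  0.2063] yaw 3.13 tilt 0.45 F [-0.4  -0.37 -0.66] w 0.0871
shift mm [   6.    -1.8 -128.3] units [ 0.24 -0.07 -5.13] turn deg [ 0.28  0.16 -0.42] units [ 0.006  0.004 -0.009]
```

View pics/w7.png

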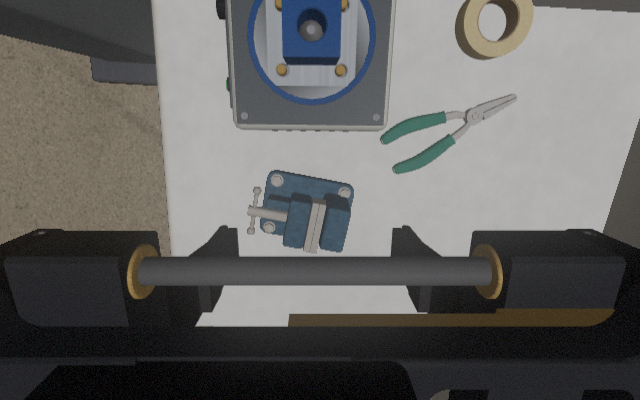

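View pics/s7.png

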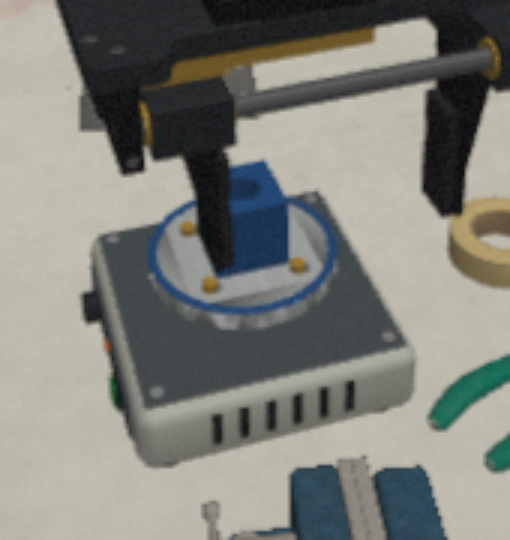

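View pics/t7.png

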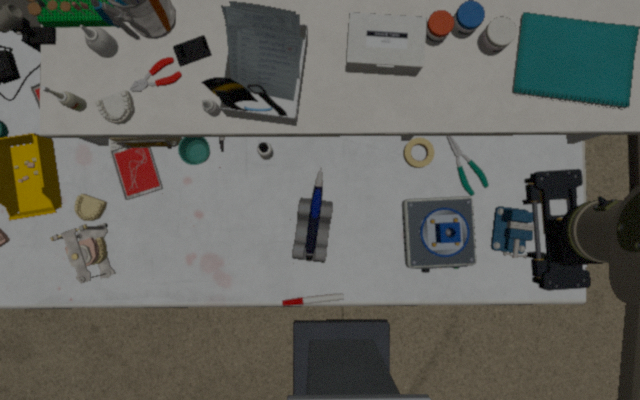

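Studs show through all four holes, the disc sits level, the arm is clear, and the tape (418,152), bowl (195,150) and bottle (264,149) are at their original pixels.

```bash
python3 - <<'E'
from bench import *
print(close_job())
E
```

```text
the job is handed in; nothing more can be done
None
```

I put the rotor disc on the spin-casting machine, let go, and handed the job in at about 12.7 s of the 67 s allowed. No verdict was reported.

- **Method:** I measured the disc and the studs from the top and wrist cameras. I then gripped the hub at 40 N, turned the disc about 7° to match the studs, and lowered it over the nose in small steps.
- **Fit:** The studs entered without resistance, so I never had to feel round for them. The wrist force first changed at the home height, by about 5 N, with the disc's underside at about 63 mm against the nominal 64 mm.
- **Last checks:** After release, the side picture showed three stud tips standing out of their holes and the disc looking level; the wrist view agreed. The tape roll, bowl and glue bottle were at the same pixels as at the start, and the arm was clear of everything.
- **Disagreements and slips:**
  - The wrist camera read about 1.5 mm off along the jaw axis compared with the gripped hub, and I corrected for that.
  - The fingertips touched the disc plate with about 5 N before the grasp, and I backed off.
  - I did not measure the final height or centring from the pictures after release. Those rest on the arm's pose while pressing and on the stud tips showing.

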